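Lay the drill guide bar across the log jig

ROBOT

A 7-joint arm with a two-finger parallel gripper is mounted at the origin on the work surface. World frame = base frame: x ahead of the robot, y to its left, z up, the work surface at z = 0. Lengths are in m, angles in rad, forces in N, time in s.
With the tool pointing down it reaches from about 0.425 to 0.925 m from the base axis. Payload 6.8 kg.
Tool frame: the origin (TCP) lies midway between the tips of the shut fingers; the grasp point (between the pads) lies 19 mm behind it; x points along the fingers, z is the direction in which the jaws open and shut, and the axes are right-handed (so a half turn about x gives the same grasp; the last joint's range is limited). The gripper opens to 85 mm and grips with 20 to 120 N. Pads are 22 mm wide; open, the fingers measure 114 mm over their backs; the gripper's body (76 mm by 85 mm) begins 54 mm behind the grasp point. The pads swing forward as they close: fully open they stand 13 mm farther back than shut.
Start: joints at [1.177, 0.477, 0.022, 1.555, -0.011, 1.109, -0.083], TCP at [0.19, -0.648, 0.231] pointing down, gripper open.
Joint ranges: [-2.96, 2.96], [-0.34, 2.1], [-1.41, 1.46], [0.24, 2.44], [-1.37, 4.51], [0.17, 1.92], [-2.96, 2.96]. Speed limits (rad/s): [2.39, 2.39, 3.14, 3.14, 3.14, 3.14, 3.14].

INTERFACE

Orientations are given as a unit quaternion [w, x, y, z].
In Python, from station import bot gives the robot as it stands. The module is installed in compiled form; this text tells all that it offers.
- The arm moves only by the shell command python3 -m jog 'ROWS' [FORCE]. ROWS is text: rows parted by semicolons, each of 7 numbers parted by spaces: the shift along the tool's x, y, z in mm, then the turn, a rotation vector about the tool's x, y, z in units of 6 degrees (1.0 is 6 degrees), then the finger opening in mm, from 0 to 85.4. A call has 1 to 5 rows; each row shifts and turns the commanded pose from where the row before left it, along the tool's axes as they then stand; what a row does not reach is not made up. A row lasts 1/10 s, in which the tool goes at most 50 mm and 8.59 degrees, less where a joint would pass 70% of its speed; a pose out of reach is approached as far as the arm can. A call with a gripper value outside its range is refused whole. The fingers move at their own pace and stop on an object; FORCE is the grip in N (left out, the last holds). Time passes only in rows, so rows that do not move let the fingers close. It gives the time, the measured TCP pose, the force and the opening at its end, in the units of the state.
- bot.get_obs(): the state, without advancing time (a new reading comes with each control period).
- bot.read_camera(name): name is "scene" or "top" or "wrist"; returns (picture, depth): 400x640x3 uint8, red, green, blue; 400x640 float32, m along the optical axis (not along the pixel's ray), 0 where there is no reading.
- bot.calibration(name): a dict with "fx", "fy", "cx", "cy" (pixels), "T" (4x4, takes a point from camera to world coordinates). Camera axes: x right, y up, looking along -z (the intrinsics and any distortion apply to the point x, -y, -z); pixel columns grow to the right and rows downward; lengths in m; the calibration is good to about 2 mm. A picture is of the moment at which its call begins: read the wrist's pose just before it. calibration takes no time and is no camera call; for the wrist camera it gives the pose at the moment of the call.
- bot.hand_in(): hands the job in, once; it reports no verdict.
The state is a dict: "t": time; "q": joint angles; "joint_vel": joint speeds; "joint_torque": joint torques, N m; "eef_pos": TCP position; "tool_rot": TCP orientation; "contact_force": force on the tool from outside, world axes, zero at the start; "torque": the same for the moment, N m; "gripper_width": opening from 0.0 (shut) to 1.0 (fully open).
Only numpy, scipy, OpenCV 4.12 (cv2) and the standard library are available. Lean on these libraries where they do the work, as an engineer would, in place of code of your own. Each camera call takes 0.05 s, during which the arm holds its last target.

TASK

Get the drilling jig ready: take the wooden guide bar that is long enough to reach across both end blocks of the jig and lay it in their two notches, over the log, flat on both blocks and centred, so that its hole sits above the middle of the log. Set it down rather than dropping it, let go, and leave the short guide bar where it lies.

Things in the scene. Friction and masses are not known exactly. Their poses are not given: they have to be found in the camera images.
- long_bar: the long guide bar: loose plain wooden batten 290 mm long, 32 mm wide, 22 mm thick, 0.1 to 0.2 kg, lying flat on the bench, a small steel-lined hole at the middle of its top face. Origin: centre of its underside; x along its length, y across its width, z up. Either end may go to either block
- short_bar: the short guide bar: the same wood, section and hole, but only 150 mm long, too short for this jig (the blocks stand 180 mm apart inside). Lies flat on the bench beside the long one, to be left there. Origin: centre of its underside, x along its length
- jig: jig fixed to the bench: grey board 120 (x) by 290 (y) by 15 mm; two wooden blocks at y = -110 and +110 mm, 90 (x) by 40 (y) mm, each with a notch open along y: 60 mm wide, centred on x = 0, floor 75 mm above the bench, side cheeks rising to 87 mm. Between them a fixed log along y, 130 mm long, top at 59 mm. Origin: centre of the board's underside, at bench height; y from block to block, z up

How it is judged:
At the end, for the whole second after the job is handed in: The long bar rests right side up in both notches, its underside within 4 mm of their floors, tilted under 0.05 rad, its middle within 18 mm (jig x) and 20 mm (jig y) of the jig's middle, in line with jig y within 10 degrees. The short bar is within 30 mm of its start (x of long_bar in the frame of jig between -0.018 and 0.018 m and y of long_bar in the frame of jig between -0.02 and 0.02 m and z of long_bar in the frame of jig between 0.071 and 0.079 m and angle between long_bar's own z axis and vertical below 0.05 rad and angle between the x axis of long_bar and the y axis of jig, either way round below 0.175 rad and linear speed of long_bar below 0.02 m/s and distance of short_bar from where it was at the start of the episode below 0.03 m); the robot touches nothing.
It fails at once if the long bar is let go (no finger touches it) with its middle more than 20 mm above the notch floors (z of long_bar in the frame of jig above 0.095 m and contact force between the fingers and long_bar below 0.02 N).
It fails at once if the short bar is moved more than 30 mm (distance of short_bar from where it was at the start of the episode above 0.03 m).
It also fails if it takes over 35 s, if anything falls off the work surface, if the arm or the gripper's body presses on something with over 40 N, if the wrist force passes 120 N, or if a joint passes its speed limit or range.

## Working session

There is one attempt and no reset: what is moved stays moved. The work goes in short steps, Python scripts to look and compute and a shell command to move; the robot and the scene stay as the last step left them, time stands still between calls to the robot, and variables do not carry over. Pictures are saved under pics/ and viewed, and the job is handed in when it is done.

```bash
mkdir -p pics; python3 - <<'E'
from station import bot
import cv2,numpy as np
o=bot.get_obs();print({k:np.round(v,3) for k,v in o.items()})
for n in("scene","top"):
    p,d=bot.read_camera(n);c=bot.calibration(n);print(n,{k:np.round(v,3) for k,v in c.items()})
    cv2.imwrite(f"pics/{n}0.png",p[:,:,::-1]);np.savez(f"{n}0.npz",p=p,d=d,**c)
E
```

```text
{'t': np.float64(0.0), 'q': array([ 1.177,  0.478,  0.022,  1.556, -0.011,  1.109, -0.083]), 'joint_vel': array([ 0.001, -0.003, -0.001, -0.   , -0.001,  0.001,  0.   ]), 'joint_torque': array([-1.0000e-03, -5.9645e+01,  1.6070e+00, -2.8119e+01,  1.2000e-02,
        9.0000e-03, -0.0000e+00]), 'eef_pos': array([ 0.19 , -0.647,  0.23 ]), 'tool_rot': array([ 0.566,  0.424,  0.567, -0.423]), 'contact_force': array([-0.531, -1.016,  0.756]), 'torque': array([ 0.004, -0.002,  0.025]), 'gripper_width': np.float64(1.001)}
scene {'fx': np.float64(483.498), 'fy': np.float64(483.498), 'cx': np.float64(315.764), 'cy': np.float64(203.112), 'T': array([[-0.262, -0.574,  0.776,  1.441],
       [ 0.965, -0.158,  0.209,  0.235],
       [ 0.003,  0.804,  0.595,  0.75 ],
       [ 0.   ,  0.   ,  0.   ,  1.   ]])}
top {'fx': np.float64(492.656), 'fy': np.float64(492.656), 'cx': np.float64(320.125), 'cy': np.float64(199.402), 'T': array([[ 0.023,  0.994, -0.11 ,  0.423],
       [-1.   ,  0.023,  0.002, -0.023],
       [ 0.005,  0.11 ,  0.994,  1.072],
       [ 0.   ,  0.   ,  0.   ,  1.   ]])}
```

View pics/top0.png

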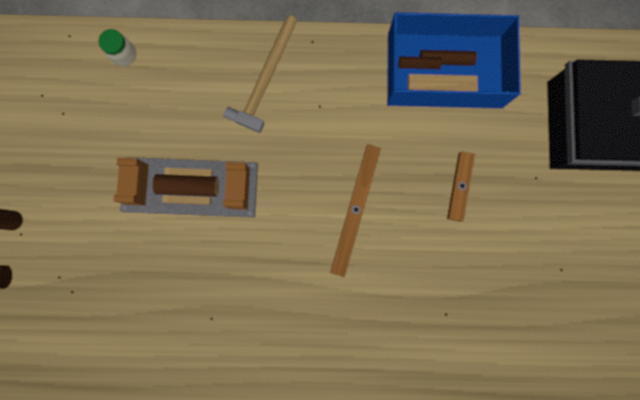

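View pics/scene0.png

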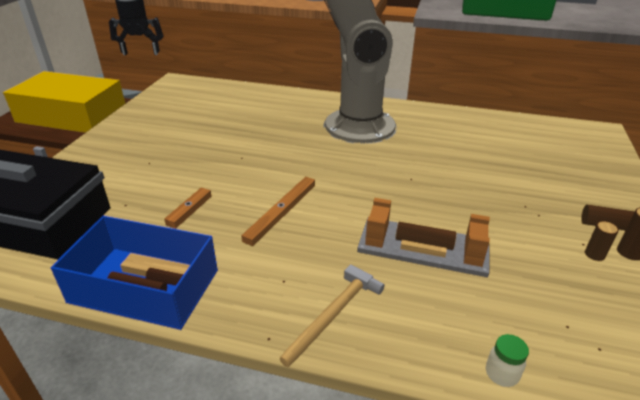

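The top view shows the long bar with its hole at (356,210) and ends at (373,147) and (338,275), and the short bar at (462,186). The jig board is centred near (189,187), with its blocks at (131,181) and (236,185). Next I measure them with masks.

```bash
cat > h.py <<'E'
import numpy as np,cv2
def ray(c,uv,z):
    uv=np.atleast_2d(uv).astype(float);T=c['T']
    d=np.c_[(uv[:,0]-c['cx'])/c['fx'],-(uv[:,1]-c['cy'])/c['fy'],-np.ones(len(uv))]@T[:3,:3].T
    o=T[:3,3];s=(z-o[2])/d[:,2];return o+d*s[:,None]
def cloud(c,d):
    v,u=np.mgrid[:d.shape[0],:d.shape[1]]
    P=np.stack([(u-c['cx'])/c['fx']*d,-(v-c['cy'])/c['fy']*d,-d],-1)
    return P@c['T'][:3,:3].T+c['T'][:3,3]
def rect(P):
    r=cv2.minAreaRect(P[:,:2].astype(np.float32)*1000);b=cv2.boxPoints(r)
    e=[b[1]-b[0],b[2]-b[1]];e=max(e,key=np.linalg.norm)
    return np.round(r[0],1),np.round(sorted(r[1]),1),round(float(np.degrees(np.arctan2(e[1],e[0])))%180,1)
E
python3 - <<'E'
from h import *
for n in("top","scene"):
    c=np.load(n+"0.npz");d=c['d'];P=cloud(c,d);hsv=cv2.cvtColor(c['p'],cv2.COLOR_RGB2HSV)
    print(n)
    if n=="top":
        for uv in[(300,300),(356,200),(462,178),(131,181),(236,185),(185,185),(189,212)]: print(uv,hsv[uv[1],uv[0]],P[uv[1],uv[0]].round(4))
    else:
        for uv in[(300,300),(281,205),(268,215),(189,203),(400,245)]: print(uv,hsv[uv[1],uv[0]],P[uv[1],uv[0]].round(4))
    H,S,V=[hsv[...,i].astype(int) for i in range(3)]
    ok=d>0
    wood=((H<14)&(S>120)&(V>90)&ok).astype(np.uint8)
    N,L,st,ce=cv2.connectedComponentsWithStats(wood)
    for i in range(1,N):
        if st[i,4]>150:
            m=L==i;ys,xs=np.nonzero(m);Q=P[m]
            cn=cv2.findContours(m.astype(np.uint8),cv2.RETR_EXTERNAL,cv2.CHAIN_APPROX_NONE)[0][0][:,0]
            print('wood',ce[i].round(1),st[i,4],'z',np.percentile(Q[:,2],[5,50,95]).round(4),'ray22',rect(ray(c,cn,.022)),'ray87',rect(ray(c,cn,.087)))
    g=((S<60)&(V>60)&ok&(P[...,2]<.03)&(P[...,2]>.005)).astype(np.uint8)
    N,L,st,ce=cv2.connectedComponentsWithStats(g)
    for i in range(1,N):
        if st[i,4]>300:
            m=L==i;cn=cv2.findContours(m.astype(np.uint8),cv2.RETR_EXTERNAL,cv2.CHAIN_APPROX_NONE)[0][0][:,0]
            print('grey',ce[i].round(1),st[i,4],np.median(P[m][:,2]).round(4),rect(ray(c,cn,.015)))
c=np.load("top0.npz")
print('holes',ray(c,[(356,210),(462,186)],.022).round(4))
c=np.load("scene0.npz")
print('holes',ray(c,[(281,205),(188,203)],.022).round(4))
E
```

```text
top
(300, 300) [ 21 100 140] [ 0.3243  0.0126 -0.0017]
(356, 200) [ 15 162 134] [ 0.5402 -0.1025  0.0219]
(462, 178) [ 16 167 136] [ 0.594  -0.3317  0.0179]
(131, 181) [ 14 161 128] [0.5623 0.3609 0.0761]
(236, 185) [ 16 169 127] [0.5589 0.1465 0.0778]
(185, 185) [ 12 164  67] [0.5589 0.2552 0.0595]
(189, 212) [113  10  98] [0.5064 0.2553 0.0164]
grey [243.9 119. ] 486 0.0258 (array([714.8, 147.2]), array([29.3, 90.4]), 67.8)
grey [193.5 190.1] 3028 0.0158 (array([561.7, 258.6]), array([120. , 289.2]), 89.0)
scene
(300, 300) [ 21 113 203] [ 0.7912  0.0275 -0.0026]
(281, 205) [14 32 87] [ 0.5208 -0.1031  0.0209]
(268, 215) [ 14 179 165] [ 0.5687 -0.1206  0.0214]
(189, 203) [10  9 85] [ 0.5749 -0.3301  0.0213]
(400, 245) [ 16  39 125] [0.5842 0.2053 0.0131]
wood [604.4  57.1] 458 z [0.0269 0.0983 0.133 ] ray22 (array([-853.1,  906.1]), array([190.5, 484.6]), 154.3) ray87 (array([-648.4,  846.2]), array([173.5, 441.3]), 154.3)
grey [359.7 128.8] 1116 0.0123 (array([35.5,  3.1]), array([204.1, 227.7]), 100.0)
grey [424.4 252.8] 2008 0.0132 (array([570.9, 256.5]), array([129. , 286.2]), 88.9)
grey [363.4 278.6] 494 0.023 (array([715.3, 144. ]), array([40.5, 94.9]), 68.5)
holes [[ 0.5186 -0.1028  0.022 ]
 [ 0.5759 -0.3304  0.022 ]]
holes [[ 0.5221 -0.1026  0.022 ]
 [ 0.5765 -0.3319  0.022 ]]
```

The board comes out at 120×289 mm, which is the given size. The wood hue limit was too narrow, so I'll widen it.

```bash
python3 - <<'E'
from h import *
for n in("top","scene"):
    c=np.load(n+"0.npz");d=c['d'];P=cloud(c,d);hsv=cv2.cvtColor(c['p'],cv2.COLOR_RGB2HSV)
    H,S,V=[hsv[...,i].astype(int) for i in range(3)]
    wood=((H<19)&(S>135)&(V>95)&(d>0)).astype(np.uint8)
    N,L,st,ce=cv2.connectedComponentsWithStats(wood)
    for i in range(1,N):
        if st[i,4]>150:
            m=L==i;Q=P[m]
            if not .3<Q[:,0].mean()<.8: continue
            cn=cv2.findContours(m.astype(np.uint8),cv2.RETR_EXTERNAL,cv2.CHAIN_APPROX_NONE)[0][0][:,0]
            t=Q[Q[:,2]>.065]
            print(n,ce[i].round(1),st[i,4],np.percentile(Q[:,2],[5,50,95]).round(4),'z22',rect(ray(c,cn,.022)),'tops',rect(t) if len(t)>20 else '', t.mean(0).round(4) if len(t) else '')
E
```

```text
top [355.1 210.5] 1810 [0.0191 0.0223 0.0256] z22 (array([ 520.4, -101.7]), array([ 31. , 288.2]), 165.1) tops  
top [461.3 186.3] 898 [0.0189 0.0221 0.0255] z22 (array([ 575.8, -329. ]), array([ 31.6, 150.1]), 169.4) tops  
top [126.5 180.4] 882 [0.073  0.0773 0.0899] z22 (array([571.1, 392.3]), array([46.8, 98.1]), 179.2) tops (array([563.2, 368.7]), array([41.3, 89.7]), 179.1) [0.5635 0.3686 0.0801]
top [235.  184.9] 858 [0.0724 0.0768 0.0894] z22 (array([566.6, 158.5]), array([43. , 99.1]), 179.5) tops (array([559.8, 148.1]), array([39.6, 90. ]), 179.3) [0.5596 0.1482 0.0796]
scene [275.7 210.7] 1055 [0.0022 0.0201 0.0227] z22 (array([ 531.4, -100.1]), array([ 46.2, 307.7]), 165.4) tops  
scene [186.4 206.7] 575 [0.0011 0.02   0.0228] z22 (array([ 587.3, -324.3]), array([ 50.8, 165.5]), 170.1) tops  
scene [377.5 220.9] 847 [0.0233 0.0729 0.0861] z22 (array([517.8, 141.7]), array([ 48.5, 186. ]), 0.7) tops (array([562.5, 147.2]), array([39.9, 94.1]), 179.5) [0.5644 0.1478 0.0776]
scene [477.2 238.7] 990 [0.0193 0.0726 0.0861] z22 (array([521.8, 375.8]), array([ 50.2, 186.3]), 178.3) tops (array([566. , 366.4]), array([39.9, 95.7]), 178.8) [0.5695 0.3659 0.0775]
```

```bash
cat >> h.py <<'E'
def rem(tx,ty,tz,yaw):
    "shift (mm, tool axes) and turn (units) left to world target with tool down, z axis at yaw deg"
    from station import bot
    from scipy.spatial.transform import Rotation as Ro
    o=bot.get_obs();q=np.array(o['tool_rot']);R=Ro.from_quat(q[[1,2,3,0]])
    z=np.array([np.cos(np.radians(yaw)),np.sin(np.radians(yaw)),0]);x=np.array([0,0,-1.]);y=np.cross(z,x)
    G=Ro.from_matrix(np.c_[x,y,z])
    print('t',round(o['t'],2),'pos',np.round(o['eef_pos'],4),'q1,q7',np.round([o['q'][0],o['q'][6]],2),'F',np.round(o['contact_force'],1),'w',round(float(o['gripper_width']),3))
    print('shift mm',(R.inv().apply(np.array([tx,ty,tz])-o['eef_pos'])*1000).round(1),'turn',np.degrees((R.inv()*G).as_rotvec()).round(2)/6)
E
python3 -m jog '0 15 -13 0 0 0 85; 0 29 -27 0 0 0 85; 0 29 -27 0 0 0 85; 0 29 -27 0 0 0 85; 0 29 -27 0 0 0 85'
python3 -c "
from h import *
rem(.5205,-.102,.15,-104.9)"
```

```text
t: 0.6
eef_pos: [0.2823, -0.4929, 0.2309]
tool_rot: [0.566, 0.424, 0.566, -0.424]
contact_force: [0.3, 0.4, 0.7]
gripper_width: 0.994
t 0.6 pos [ 0.2823 -0.4929  0.2309] q1,q7 [ 0.97 -0.36] F [0.3 0.4 0.7] w 0.994
shift mm [  81.   338.7 -307.9] turn [ 5.21166667e+00 -5.00000000e-03  3.33333333e-03]
```

```bash
python3 -m jog '0 29 -26 0 0 0 85; 0 29 -26 0 0 0 85; 0 29 -26 0 0 0 85; 0 29 -26 0 0 0 85; 0 29 -26 0 0 0 85' | head -2
python3 -m jog '0 29 -26 0 0 0 85; 0 29 -26 0 0 0 85; 0 29 -26 0 0 0 85; 0 29 -26 0 0 0 85; 0 29 -26 0 0 0 85'|head -2
python3 -m jog '0 29 -26 1 0 0 85; 0 0 0 1.3 0 0 85; 0 0 0 1.3 0 0 85; 0 0 0 1 0 0 85; 0 0 0 0.6 0 0 85' |head -2
python3 -c "
from h import *
rem(.5205,-.102,.15,-104.9)"
```

```text
t: 1.1
eef_pos: [0.3847, -0.3274, 0.2311]
t: 1.6
eef_pos: [0.4872, -0.162, 0.2311]
t: 2.1
eef_pos: [0.507, -0.1301, 0.2309]
t 2.1 pos [ 0.507  -0.1301  0.2309] q1,q7 [ 0.32 -1.76] F [-0.3 -1.1 -0.7] w 0.994
shift mm [ 80.9   5.8 -30.6] turn [-0.02        0.00166667  0.00833333]
```

Look with the wrist camera before descending.

```bash
python3 -m jog '0 3 -15 0 0 0 85; 0 3 -15.5 0 0 0 85; 0 0 0 0 0 0 85'|head -2; python3 - <<'E'
from station import bot
from h import *
c=bot.calibration("wrist");p,d=bot.read_camera("wrist")
cv2.imwrite("pics/w1.png",p[:,:,::-1])
np.savez("w1.npz",p=p,d=d,**c)
P=cloud(c,d);hsv=cv2.cvtColor(p,cv2.COLOR_RGB2HSV);H,S,V=[hsv[...,i].astype(int) for i in range(3)]
m=((H<19)&(S>135)&(V>70)&(d>0)&(P[...,2]>.012)&(P[...,2]<.04)).astype(np.uint8)
N,L,st,ce=cv2.connectedComponentsWithStats(m)
for i in range(1,N):
    if st[i,4]>500:
        k=L==i;cn=cv2.findContours(k.astype(np.uint8),cv2.RETR_EXTERNAL,cv2.CHAIN_APPROX_NONE)[0][0][:,0]
        print(ce[i],st[i],rect(ray(c,cn,.022)),np.median(P[k][:,2]))
rem(.5205,-.102,.05,-104.9)
E
```

```text
t: 2.4
eef_pos: [0.5215, -0.1001, 0.2311]
[506.18412348  67.55319735] [ 485    0   45  142 3628] (array([ 575.3, -329.8]), array([ 31.3, 148. ]), 169.8) 0.022448458105210678
[324.21587125 150.89419164] [ 312   43   28  227 5406] (array([ 519. , -102.4]), array([ 31. , 288.3]), 164.9) 0.022583324398539245
t 2.45 pos [ 0.5209 -0.1016  0.231 ] q1,q7 [ 0.27 -1.82] F [ 0.1 -1.   0.1] w 1.002
shift mm [ 1.81e+02 -1.00e-01  5.00e-01] turn [ 0.03166667 -0.00166667  0.00666667]
```

View pics/w1.png

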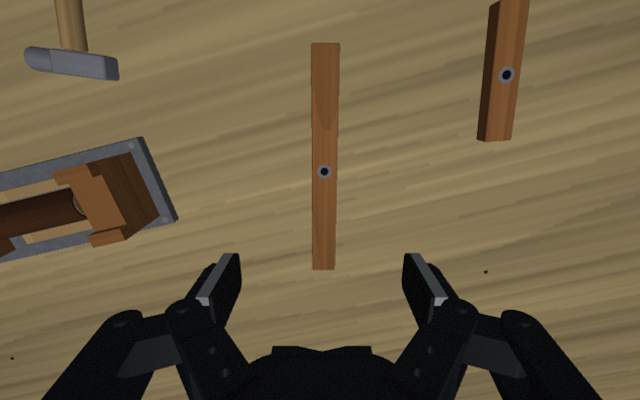

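The wrist view shows the bar upright with its hole at (324,172), between the open fingers. Both views agree on its position to within 2 mm, so I descend.

```bash
python3 -m jog '25 0 0 0 0 0 85; 45 0 0 0 0 0 85; 45 0 0 0 0 0 85; 40 0 0 0 0 0 85; 26 0 0 0 0 0 85'|head -2
python3 -m jog '20 0 0 0 0 0 85; 15 0 0 0 0 0 85; 10 0 0 0 0 0 85; 0 0 0 0 0 0 85; 0 0 0 0 0 0 85'|head -4
python3 -c "
from h import *
rem(.5197,-.102,.003,-105)"
```

```text
t: 2.95
eef_pos: [0.5187, -0.1035, 0.0475]
t: 3.45
eef_pos: [0.5211, -0.1029, 0.0057]
tool_rot: [0.431, 0.56, 0.431, -0.56]
contact_force: [0.4, -0.4, -0.3]
t 3.45 pos [ 0.5211 -0.1029  0.0057] q1,q7 [ 0.22 -1.92] F [ 0.4 -0.4 -0.3] w 0.989
shift mm [ 2.7 -1.5 -0.5] turn [ 0.02333333  0.00333333 -0.00333333]
```

```bash
python3 -m jog '2 0 0 0 0 0 60; 0 0 0 0 0 0 40; 0 0 0 0 0 0 10; 0 0 0 0 0 0 10; 0 0 0 0 0 0 10' 60
python3 -m jog '0 0 0 0 0 0 10; 0 0 0 0 0 0 10; 0 0 0 0 0 0 10' 60
python3 -m jog '-10 0 0 0 0 0 10; -20 0 0 0 0 0 10; -20 0 0 0 0 0 10;0 0 0 0 0 0 10' 60
python3 - <<'E'
from station import bot
import cv2
p,d=bot.read_camera("wrist");cv2.imwrite("pics/w2.png",p[:,:,::-1])
E
```

```text
t: 3.95
eef_pos: [0.5215, -0.1023, 0.004]
tool_rot: [0.432, 0.561, 0.431, -0.56]
contact_force: [-0.8, -0.7, 6.1]
gripper_width: 0.361
t: 4.25
eef_pos: [0.5215, -0.1024, 0.004]
tool_rot: [0.432, 0.561, 0.431, -0.56]
contact_force: [-1.2, 0.6, 5.2]
gripper_width: 0.361
t: 4.65
eef_pos: [0.5227, -0.1026, 0.0559]
tool_rot: [0.432, 0.562, 0.43, -0.559]
contact_force: [1.0, -0.2, -0.5]
gripper_width: 0.354
```

View pics/w2.png

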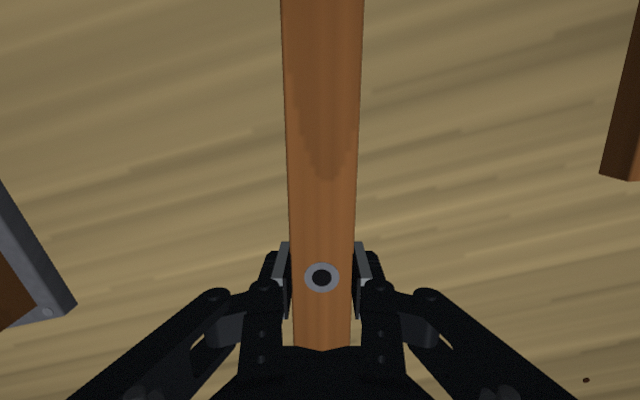

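The bar is held with the hole centred between the pads (321,277), opening 0.354. Now I raise it, turn it and carry it over.

```bash
python3 -m jog '-30 0 0 0 0 0 10; -40 0 0 -0.6 0 0 10; -40 0 0 -1.2 0 0 10; -30 0 0 -1.2 0 0 10; 0 0 0 -1.2 0 0 10' 60|head -2
python3 -m jog '0 0 0 -1.2 0 0 10; 0 0 0 -1.2 0 0 10; 0 0 0 -1.2 0 0 10; 0 0 0 -1.2 0 0 10; 0 0 0 -1.2 0 0 10' |head -2
python3 -m jog '0 0 0 -1.2 0 0 10; 0 0 0 -1.2 0 0 10; 0 0 0 -1.2 0 0 10; 0 0 0 -1.2 0 0 10; 0 0 0 -1.2 0 0 10' |head -2
python3 -c "
from h import *
rem(.562,.258,.2,-0.9)"
```

```text
t: 5.2
eef_pos: [0.5232, -0.1025, 0.197]
t: 5.7
eef_pos: [0.5202, -0.1023, 0.1922]
t: 6.2
eef_pos: [0.5202, -0.1023, 0.1921]
t 6.2 pos [ 0.5202 -0.1023  0.1921] q1,q7 [ 0.54 -0.25] F [ 0.7 -0.4 -0.7] w 0.363
shift mm [ -7.8 362.7  -4.5] turn [-1.07166667 -0.01833333 -0.00333333]
```

```bash
python3 -m jog '0 0 0 -1.07 0 0 10; -8 15 2 0 0 0 10; 0 30 3 0 0 0 10; 0 35 3.5 0 0 0 10; 0 35 4 0 0 0 10' |head -2
python3 -m jog '0 35 4 0 0 0 10; 0 35 4 0 0 0 10; 0 35 4 0 0 0 10; 0 35 4 0 0 0 10; 0 30 4 0 0 0 10' |head -2
python3 -m jog '0 30 4 0 0 0 10; 0 30 4 0 0 0 10; 0 10 0 0 0 0 10; 0 0 0 0 0 0 10' |head -2
python3 -c "
from h import *
rem(.562,.258,.2,-0.9)"
```

```text
t: 6.7
eef_pos: [0.5356, 0.0147, 0.2014]
t: 7.2
eef_pos: [0.5586, 0.1855, 0.2014]
t: 7.6
eef_pos: [0.5676, 0.2547, 0.2012]
t 7.6 pos [0.5676 0.2547 0.2012] q1,q7 [-0.04 -0.82] F [-0.2 -0.3 -0.4] w 0.363
shift mm [ 1.2  3.2 -5.6] turn [-0.03166667 -0.00833333 -0.01166667]
```

```bash
python3 -m jog '20 3 -5.5 0 0 0 10; 35 0 0 0 0 0 10; 25 0 0 0 0 0 10; 0 0 0 0 0 0 10' |head -2
python3 - <<'E'
from h import *
from station import bot
rem(.562,.258,.079,-0.9)
zt=bot.get_obs()['eef_pos'][2]+.018
for n in("top","scene","wrist"):
    c=bot.calibration(n);p,d=bot.read_camera(n);cv2.imwrite(f"pics/{n}3.png",p[:,:,::-1])
    P=cloud(c,d);hsv=cv2.cvtColor(p,cv2.COLOR_RGB2HSV);H,S,V=[hsv[...,i].astype(int) for i in range(3)]
    m=(H<19)&(S>120)&(V>60)&(d>0)&(abs(P[...,2]-zt)<.012)&(abs(P[...,0]-.56)<.06)&(abs(P[...,1]-.258)<.2)
    Q=P[m]
    if len(Q)>50: print(n,len(Q),rect(Q),'z median',np.median(Q[:,2]),zt,'ends z',np.median(Q[Q[:,1]<.2][:,2]),np.median(Q[Q[:,1]>.32][:,2]),'y',np.percentile(Q[:,1],[.5,99.5]))
E
```

```text
t: 8.0
eef_pos: [0.5612, 0.2514, 0.1176]
t 8.0 pos [0.5612 0.2514 0.1176] q1,q7 [-0.08 -0.88] F [ 0.6 -0.  -1.5] w 0.357
shift mm [38.6  6.8  0.8] turn [-0.07833333 -0.06        0.045     ]
top 1045 (array([560.1, 171.2]), array([ 32.7, 133.7]), 88.7) z median 0.13663272319594877 0.13564364456422195 ends z 0.1366699112260843 nan y [0.10465861 0.23359753]
scene 1640 (array([566. , 248.5]), array([ 39.5, 289.1]), 88.7) z median 0.1356769097759447 0.13564364456422195 ends z 0.13595104296243776 0.13548848599761731 y [0.10570983 0.39235955]
wrist 23403 (array([564.1, 288.2]), array([ 33.6, 170.7]), 88.5) z median 0.1399505053381136 0.13564364456422195 ends z nan 0.1398884887956247 y [0.20669694 0.37270889]
  return _methods._mean(a, axis=axis, dtype=dtype,
  ret = ret.dtype.type(ret / rcount)
```

```bash
python3 -m jog '0 0 0 0 0 0 10' |head -2
python3 -c "
from h import *
rem(.562,.258,.079,-0.9)"
```

```text
t: 8.25
eef_pos: [0.5645, 0.2551, 0.1232]
t 8.25 pos [0.5645 0.2551 0.1232] q1,q7 [-0.08 -0.88] F [-0.6  0.  -0.8] w 0.359
shift mm [44.2  2.8 -2.7] turn [-0.06   0.025 -0.01 ]
```

View pics/scene3.png

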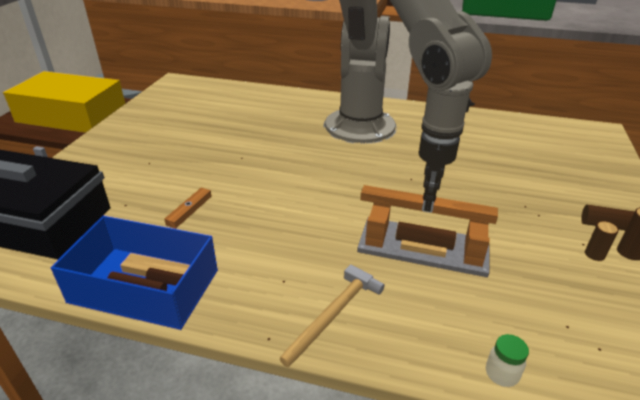

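The scene view shows the bar level above both blocks, running from (362,193) to (496,214), about 5 mm short in y. I correct that and lower it slowly.

```bash
python3 -m jog '4 3 -2 0 0 0 10; 10 3 0 0 0 0 10; 10 0 0 0 0 0 10; 6 0 0 0 0 0 10; 4 0 0 0 0 0 10' |head -4
python3 -m jog '3 0 0 0 0 0 10; 2 0 0 0 0 0 10; 0 0 0 0 0 0 10;0 0 0 0 0 0 10' 
python3 -c "
from h import *
rem(.562,.2605,.079,-0.9)"
```

```text
t: 8.75
eef_pos: [0.5611, 0.2605, 0.086]
tool_rot: [0.707, 0.007, 0.708, -0.008]
contact_force: [-1.0, -0.1, -1.6]
t: 9.15
eef_pos: [0.5617, 0.261, 0.0825]
tool_rot: [0.707, 0.008, 0.707, -0.007]
contact_force: [-0.1, 0.7, -0.6]
gripper_width: 0.359
t 9.15 pos [0.5617 0.261  0.0825] q1,q7 [-0.11 -0.92] F [-0.1  0.7 -0.6] w 0.359
shift mm [ 3.5 -0.5  0.3] turn [-0.05166667  0.00333333 -0.00166667]
```

```bash
python3 -m jog '2 0 0 0 0 0 10; 1 0 0 0 0 0 10; 0 0 0 0 0 0 10;0 0 0 0 0 0 10' 
python3 -m jog '1 0 0 0 0 0 10; 0 0 0 0 0 0 10; 0 0 0 0 0 0 10' 
python3 - <<'E'
from h import *
from station import bot
for n in("scene","top"):
    c=bot.calibration(n);p,d=bot.read_camera(n);cv2.imwrite(f"pics/{n}4.png",p[:,:,::-1])
    P=cloud(c,d);m=(d>0)&(abs(P[...,2]-.097)<.006)&(abs(P[...,0]-.56)<.05)&(abs(P[...,1]-.258)<.2)
    hsv=cv2.cvtColor(p,cv2.COLOR_RGB2HSV);m&=(hsv[...,1]>120)
    Q=P[m];print(n,rect(Q),np.median(Q[:,2]),np.percentile(Q[:,1],[.5,99.5]))
E
```

```text
t: 9.55
eef_pos: [0.5616, 0.2609, 0.0793]
tool_rot: [0.707, 0.007, 0.707, -0.007]
contact_force: [-0.2, 0.3, -0.7]
gripper_width: 0.361
t: 9.85
eef_pos: [0.5617, 0.261, 0.079]
tool_rot: [0.707, 0.007, 0.707, -0.008]
contact_force: [-3.0, -1.7, 5.8]
gripper_width: 0.357
scene (array([565.6, 256.7]), array([ 40.8, 290. ]), 88.9) 0.09518750615210603 [0.11368663 0.40116044]
top (array([553.3, 170.8]), array([ 85.7, 118.8]), 107.5) 0.09765560153602681 [0.11468906 0.23617888]
```

View pics/scene4.png

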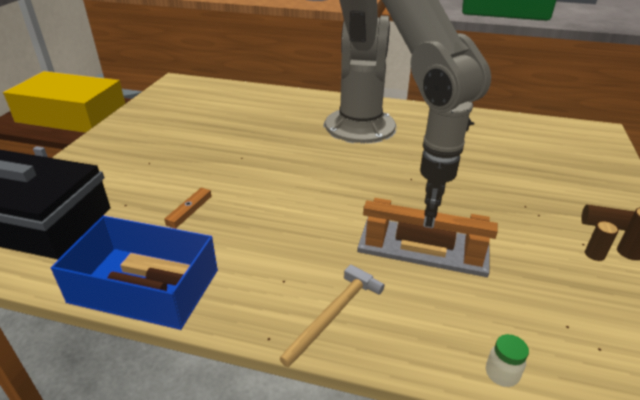

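The bar is resting: the contact force is 6 N upward, its ends lie over both blocks, and its y centre is 0.257. I release and retreat.

```bash
python3 -m jog '0 0 0 0 0 0 45; 0 0 0 0 0 0 60; 0 0 0 0 0 0 85; 0 0 0 0 0 0 85; 0 0 0 0 0 0 85' 
python3 -m jog '-10 0 0 0 0 0 85; -30 0 0 0 0 0 85; -40 0 0 0 0 0 85; -40 0 0 0 0 0 85; -30 0 0 0 0 0 85' |head -2
python3 -m jog '-10 0 -25 0 0 0 85; 0 0 -35 0 0 0 85; 0 0 -35 0 0 0 85;0 0 0 0 0 0 85; 0 0 0 0 0 0 85' |head -2
python3 - <<'E'
from h import *
from station import bot
for n in("scene","top","wrist"):
    c=bot.calibration(n);p,d=bot.read_camera(n);cv2.imwrite(f"pics/{n}5.png",p[:,:,::-1])
    P=cloud(c,d);m=(d>0)&(abs(P[...,2]-.097)<.0045)&(abs(P[...,0]-.56)<.05)&(abs(P[...,1]-.258)<.2)
    hsv=cv2.cvtColor(p,cv2.COLOR_RGB2HSV);m&=(hsv[...,1]>120)
    Q=P[m]
    if len(Q)>50:print(n,rect(Q),'z',np.median(Q[:,2]),'end z',np.median(Q[Q[:,1]<.17][:,2]),np.median(Q[Q[:,1]>.34][:,2]),np.percentile(Q[:,1],[.5,99.5]),'x',np.percentile(Q[:,0],[2,98]))
E
```

```text
t: 10.45
eef_pos: [0.5616, 0.2609, 0.0782]
tool_rot: [0.707, 0.007, 0.707, -0.007]
contact_force: [0.3, -0.2, 0.2]
gripper_width: 0.999
t: 10.95
eef_pos: [0.562, 0.2616, 0.2319]
t: 11.45
eef_pos: [0.4665, 0.263, 0.2393]
scene (array([564.6, 257.2]), array([ 37.3, 289.1]), 88.8) z 0.09534264088722277 end z 0.09540737071072108 0.09531674807891904 [0.11415523 0.40096874] x [0.54855431 0.58257267]
top (array([558.2, 258.6]), array([ 62.5, 289.3]), 84.1) z 0.09769671362080501 end z 0.09751260150723029 0.09768559401541244 [0.11537137 0.40143427] x [0.54560566 0.57900924]
wrist (array([561.7, 259.1]), array([ 32.4, 289.3]), 88.7) z 0.09740266481394813 end z 0.0972935893501814 0.09743646829938857 [0.11841591 0.40291683] x [0.54507584 0.57804367]
```

View pics/top5.png

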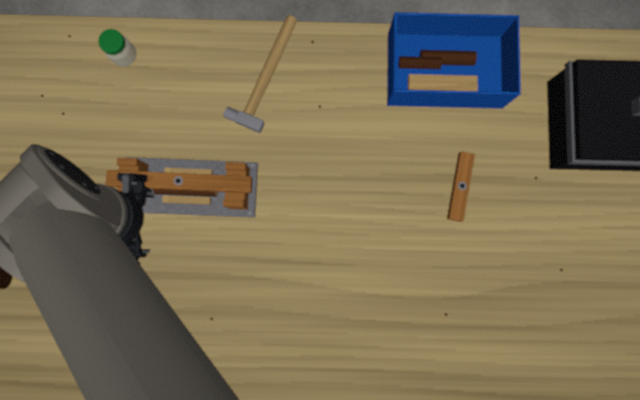

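View pics/wrist5.png

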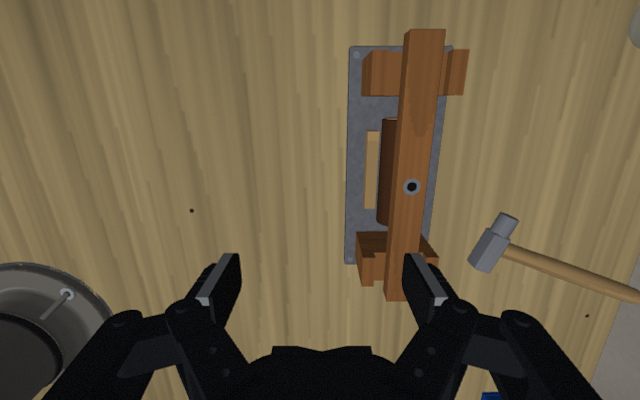

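View pics/scene5.png

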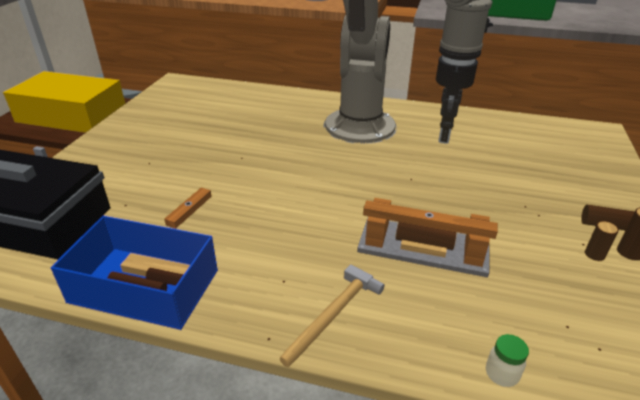

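The bar lies in both notches with its hole up (top view 178,181). Its middle is at about (0.562, 0.258) and its top at 0.097, both ends level, in line within 1°. The short bar is still at (462,186) and the arm is clear.

```bash
python3 -c "
from station import bot
print(bot.get_obs()['t']);print(bot.hand_in())"
```

```text
11.6
the job is handed in; nothing more can be done
None
```

I laid the long guide bar in both notches of the jig and handed the job in at 11.6 s. No verdict was reported. I gripped the bar at its hole, lowered it until it touched both blocks (about 6 N upward), then opened the fingers and backed the arm clear.

**Last checks:**
- **Position:** the bar's middle is at about (0.562, 0.258) m in the wrist and scene views, within about 3 mm of the jig's middle.
- **Height and tilt:** its top is at 0.095–0.098 m (0.097 m expected), and the two ends agree to under 0.2 mm.
- **Direction:** it is in line with the jig within 1°.
- **Short bar:** it is at the same pixels as at the start.

**Checks that disagreed:**
- **Top camera:** its final rectangle was spoiled by the gripper showing in the picture (62 mm wide, 84°). I relied on the wrist and scene views instead.
- **Scene camera:** it gave x about 3 mm larger than the wrist view, because it also saw the bar's side.

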